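Clear the seam of the kibble canister and lock its lid

ROBOT

A 6-joint arm with a two-finger parallel gripper is mounted at the origin on a cart in front of the work surface, level with it; the furniture and walls round the work are solid. World frame = base frame: x ahead of the robot, y to its left, z up, the work surface at z = 0. Lengths are in m, angles in rad, forces in N, time in s.
With the tool pointing down it reaches from about 0.35 to 0.775 m from the base axis. Payload 7.3 kg.
Tool frame: the origin (TCP) lies between the finger pads, 19 mm behind the fingertips; this is the grasp point; z points along the fingers, y is the line along which they close (so a half turn about z gives the same grasp; the last joint's range is limited). The gripper opens to 92 mm and grips with 3 to 60 N. Pads are 19 mm wide; open, the fingers measure 130 mm over their backs; the gripper's body (75 mm by 190 mm) begins 47 mm behind the grasp point.
Start: joints at [-0.146, 0.342, 1.524, -0, 1.275, -0.146], TCP at [0.525, 0, 0.246] pointing down, gripper open.
Joint ranges: [-2.53, 2.53], [-0.77, 2.02], [0.04, 2.7], [-1, 4.14], [0.28, 2.66], [-3.11, 3.11]. Speed limits (rad/s): [2.57, 2.57, 3.14, 3.14, 3.14, 3.14].

INTERFACE

Orientations are given as [roll, pitch, yaw] about the fixed x, y, z axes, in that order (R = Rz(yaw) Ry(pitch) Rx(roll)).
In Python, from cell import robot gives the robot as it stands.
- The arm moves only by the tool apply_moves, never from a script. Its argument "motion" is text: rows parted by semicolons, each of 7 numbers parted by spaces: the opening in per cent of the stroke, from 0 (shut) to 100 (fully open), then the shift along the tool's x, y, z in cm, then the turn, a rotation vector about the tool's x, y, z in rad. A call has 1 to 20 rows; each row shifts and turns the commanded pose from where the row before left it, along the tool's axes as they then stand; what a row does not reach is not made up. A row lasts 1/8 s, in which the tool goes at most 62.5 mm and 10.7 degrees, less where a joint would pass 70% of its speed; a pose out of reach is approached as far as the arm can. A call with a gripper value outside its range is refused whole. The fingers move at their own pace and stop on an object; "force" is the grip in N (left out, the last holds). Time passes only in rows, so rows that do not move let the fingers close. It gives the time, the measured TCP pose, the force, the opening and the grip force at its end, in the units of the state.
- robot.observe(): the state, without advancing time (a new reading comes with each control period).
- robot.read_camera(name): name is "scene" or "side" or "wrist"; returns a dict with "img" (400x640x3 uint8, red, green, blue), "fovy" (degrees; the focal length in pixels is half the picture's height over the tangent of half this angle, whatever the lens; pixels are square), "cx", "cy" (the principal point, pixels), "R" (3x3) and "t" (3): a world point X has camera coordinates R X + t; the wrist camera has in their place "hand_eye" (4x4, takes a point from camera to tool coordinates, whose origin is the TCP and whose axes are the flange's). Camera axes: x right, y down, z forward; pixel columns grow to the right and rows downward; lengths in m; the calibration is good to about 2 mm. A picture is of the moment at which its call begins: read the wrist's pose just before it. There is no depth.
- robot.hand_in(): hands the job in; it is judged then, once.
Trained networks look in a picture, given as the dict that the camera call returned (one of the last four; its "shot" number tells which), for a name from the list of things; names that differ only in an ending like _2 or _b are one class to them, and where a whole thing is asked for, a point or a joint stands for the part that bears it (a point fixed in the world has none). Each returns a list of dicts, best first, with "score" (0 to 1); they miss things now and then, are a little off and sometimes report something else, mostly with a low value. They report only what shows in the picture. A call takes as long as a camera call.
- robot.search_frame(target, picture): "centre" ([x, y, z] in m, in world coordinates, good to about 4 mm: the middle of the surface that is visible of it).
- robot.trace(target, picture): "pixels" (400x640 bool, what is visible of it).
The state is a dict: "time": time; "qpos": joint angles; "qvel": joint speeds; "joint_efforts": joint torques, N m; "tool_pos": TCP position; "tool_rot": TCP orientation; "contact_force": force on the tool from outside, world axes, zero at the start; "torque": the same for the moment, N m; "opening": finger opening in m; "grip_force": force on a finger pad.
Only numpy, scipy, OpenCV 4.12 (cv2) and the standard library are available. Lean on these libraries where they do the work, as an engineer would, in place of code of your own. Each camera call takes 0.05 s, during which the arm holds its last target. There are 200 camera calls.

TASK

Stray kibble in the seam between the canister's inner pot and outer shell keeps the lid from closing. Take the pick from its block, set its tip on the seam floor just past the slanted rib and run it gently and slowly (never above 12 cm a second) counter-clockwise all the way round and out through the notch, so that every piece drops into the tray, then stand the pick back in its block. Put the lid on and turn it clockwise until it is locked, without knocking over or shoving the things standing about.

Things in the scene. Friction and masses are not known exactly. Their poses are not given: they have to be found in the camera images.
- canister: double-wall steel canister, 85 mm tall, fixed in the tray; origin at its underside's centre, z up; angles are counter-clockwise from its x axis, from above. Outer shell radius 61 mm, rim wall 57 to 61. Nested inner pot full of kibble: outer radius 44 mm, same rim height. The seam between them is an open ring gap, 13 mm wide, 18 mm deep, flat floor at z +67 mm, stray kibble in it
- notch (a point): notch: the outer rim wall is cut down to the seam floor from 168 to 198 degrees, about 30 mm wide, so that kibble can fall out into the tray; the point is its middle (2 mm above the floor, 59 mm from the axis at 183 degrees)
- rib (a point): middle of the low slanted rib (3 mm thick, 4.5 mm high, straight) that crosses the seam floor at the notch, from the inner pot at 176 degrees (radius 43.5) to the cut edge of the rim at 198 degrees (radius 60). It blocks the seam and turns kibble that is pushed counter-clockwise along the seam outward through the notch
- lip (a point): one of two locking lips round the outside of the rim, radius 61 to 67 mm, top flush with the rim, 4 mm thick, each 66 degrees long, centred at 90 (this point, top of the rim) and 270 degrees. A stop under each lip ends the lid's clockwise turn about 4 degrees past the locked position
- lid: loose steel twist-lock lid, 0.3 kg, 146 mm across, right way up on the table; origin at its foot's centre, plate's underside at z +13, top at +19.5 mm. A ring skirt (radius 50.5 to 54.8 mm, 1 mm less at its foot, down to z 0) enters the seam with 2 mm play; seated, its plate lies on the rim and its origin is at z +72 mm in the canister's frame. Kibble in the seam holds it up.
- lid_claw (a point): one of the lid's two hooked claws, at its +y (this point, foot height, 66 mm out) and -y: each 20 degrees wide, 64 to 73 mm from the axis, hanging outside the rim. They go down between the lips, so with the lid's y axis 50 to 130 degrees counter-clockwise of the canister's y axis (65 is good); then turn clockwise until the lid's y axis lies along the canister's: claws under lips, locked
- lid_grip (a point): middle of the lid's black bridge handle, at z +42 mm over the lid's foot: a bar along the lid's y axis, 74 mm long, 16 mm wide (x), z +36 to +52 mm. Grip it across x with the TCP here. A half turn of the lid makes no difference
- pick: pick (stylus) standing upright in its block, 156 mm long, 0.09 kg; origin at the point of its tip, z up along the tool. Steel tip 6 mm and shank 7 mm thick, shank free for 60 mm above the tip; square wooden handle 14x14 mm from z +67 to +156 mm, sides along its x and y axes. Grip it with the TCP at z +105 to +115 mm
- pick_stand: fixed wooden block 64x64 mm, 66 mm tall, with a 12 mm wide, 62 mm deep upright hole in the middle of its top; origin at the centre of its underside. The pick hangs in it by the brass collar below its handle: tip 6 mm above the table
- tray: fixed flat steel tray 240x210 mm (x, y) with a 16 mm rim, walls and floor 4 mm thick; origin at the centre of its underside. The canister stands on its floor; the kibble is to end in it
- kibble_1: one of four stray kibble pieces in the seam: brown disc 12 mm across, 9 mm tall, 10 g; origin at the centre of its underside
- kibble_2: one of four stray kibble pieces in the seam: brown disc 12 mm across, 9 mm tall, 10 g; origin at the centre of its underside
- kibble_3: one of four stray kibble pieces in the seam: brown disc 12 mm across, 9 mm tall, 10 g; origin at the centre of its underside
- kibble_4: one of four stray kibble pieces in the seam: brown disc 12 mm across, 9 mm tall, 10 g; origin at the centre of its underside
- treat_bag: fixed blue-grey stand-up treat bag behind the work, an obstacle: 154x67 mm, 200 mm tall, origin at the centre of its underside
- seam_start (a point): start of the seam, just past the rib, at 222 degrees; mid-width of the seam, 2 mm above its floor (50.5 mm from the canister's axis, z +69 mm in the canister's frame)
- seam_a (a point): point of the seam at 270 degrees; mid-width of the seam, 2 mm above its floor (50.5 mm from the canister's axis, z +69 mm in the canister's frame)
- seam_b (a point): point of the seam at 0 degrees; mid-width of the seam, 2 mm above its floor (50.5 mm from the canister's axis, z +69 mm in the canister's frame)
- seam_c (a point): point of the seam at 90 degrees; mid-width of the seam, 2 mm above its floor (50.5 mm from the canister's axis, z +69 mm in the canister's frame)
- seam_d (a point): point of the seam at 135 degrees; mid-width of the seam, 2 mm above its floor (50.5 mm from the canister's axis, z +69 mm in the canister's frame)
- brown_bottle: brown tablet bottle with a white cap, 51 mm across, 110 mm tall; bystander, origin at the centre of its underside
- blue_carton: upright blue carton, 40x52 mm, 88 mm tall; bystander, origin at the centre of its underside
- amber_vial: amber dropper vial with a black cap, 32 mm across, 67 mm tall; bystander, origin at the centre of its underside
- red_shaker: red powder shaker, 50 mm across, 105 mm tall; bystander, origin at the centre of its underside

How it is judged:
On the way, in this order (a step that is already met when the one before it is completed fails the run):
1. the pick's tip is down in the seam at its start, just past the rib (distance between pick and seam_start below 0.008 m), for 0.05 s.
2. the tip has been run along the seam, counter-clockwise: a quarter of the way (seam_a) (distance between pick and seam_a below 0.008 m).
3. the tip has been run along the seam, counter-clockwise: half way (seam_b) (distance between pick and seam_b below 0.008 m).
4. the tip has been run along the seam, counter-clockwise: most of the way (seam_c) (distance between pick and seam_c below 0.008 m).
5. the tip has been run along the seam, counter-clockwise: nearly all the way round (seam_d) (distance between pick and seam_d below 0.008 m).
6. all four kibble pieces are out of the seam and in the tray (x of kibble_1 in the frame of tray between -0.119 and 0.119 m and y of kibble_1 in the frame of tray between -0.104 and 0.104 m and z of each of kibble_1, kibble_2, kibble_3, kibble_4 in the frame of tray below 0.03 m and x of kibble_2 in the frame of tray between -0.119 and 0.119 m and y of kibble_2 in the frame of tray between -0.104 and 0.104 m and x of kibble_3 in the frame of tray between -0.119 and 0.119 m and y of kibble_3 in the frame of tray between -0.104 and 0.104 m and x of kibble_4 in the frame of tray between -0.119 and 0.119 m and y of kibble_4 in the frame of tray between -0.104 and 0.104 m), for 0.2 s.
At the end, for the whole second after the job is handed in: All four kibble pieces lie in the tray (below 30 mm, inside its rim); the pick stands in its block (within 6 mm of centre, tip below 12 mm, tilt under 0.1 rad); the lid lies flat on the rim (within 5 mm of the axis, origin 69 to 74.5 mm up) turned to within 0.2 rad of locked; all at rest (all of step 6 and horizontal distance between pick and pick_stand below 0.006 m and height (world z) of pick below 0.012 m and angle between pick's own z axis and vertical below 0.1 rad and horizontal distance between lid and canister below 0.005 m and z of lid in the frame of canister between 0.069 and 0.0745 m and angle between the y axis of lid and the y axis of canister, either way round below 0.2 rad and angle between lid's own z axis and vertical below 0.05 rad and linear speed of each of lid, pick below 0.01 m/s and linear speed of each of kibble_1, kibble_2, kibble_3, kibble_4 below 0.02 m/s); the robot touches nothing.
It fails at once if the pick's tip moves faster than 0.12 m/s while it is on the floor of the seam (horizontal distance between pick and canister below 0.057 m and z of pick in the frame of canister below 0.073 m and linear speed of pick above 0.12 m/s).
It fails at once if the pick presses on the canister with more than 15 N (contact force between pick and canister above 15 N).
It fails at once if a bystander (bottle, carton, vial, shaker) is pushed more than 30 mm or tipped over (distance of any of brown_bottle, blue_carton, amber_vial, red_shaker from where it was at the start of the episode above 0.03 m or angle between any of brown_bottle, blue_carton, amber_vial, red_shaker's own z axis and vertical above 0.4 rad).
It also fails if it takes over 72 s, if anything falls off the work surface, if the arm or the gripper's body presses on something with over 40 N, if the wrist force passes 120 N, or if a joint passes its speed limit or range.

## Working session

There is one attempt and no reset: what is moved stays moved. The work goes in short steps, Python scripts to look and compute and a tool call to move; the robot and the scene stay as the last step left them, time stands still between calls to the robot, and variables do not carry over. Pictures are saved under pics/ and viewed, at most 10 in all, crops included, and the job is handed in when it is done.

Besides the shell and the picture viewer there is one more tool, called as name(argument=value, ...) on one line, values as JSON. apply_moves: Moves the arm, as the interface text tells. Its arguments: {"type":"object","properties":{"motion":{"type":"string"},"force":{"type":"number"}},"required":["motion"]}

```bash
ls; mkdir -p pics; python3 - <<'E'
from cell import robot
import cv2,numpy as np
s=robot.observe(); print(s)
for n in ["scene","side"]:
    p=robot.read_camera(n); cv2.imwrite(f"pics/{n}0.png",p["img"][:,:,::-1])
    print(n,p["fovy"],p["cx"],p["cy"],p["R"].tolist(),p["t"].tolist())
    for t in ["canister","notch","rib","lip","lid","lid_claw","lid_grip","pick","pick_stand","tray","treat_bag","seam_start","brown_bottle","blue_carton","amber_vial","red_shaker","kibble_1"]:
        r=robot.search_frame(t,p); print(t,[(np.round(d["centre"],3).tolist(),round(d["score"],2)) for d in r[:4]])
E
```

```text
pics
{'time': 0.0, 'qpos': array([-1.45970671e-01,  3.42695425e-01,  1.52502929e+00,  5.05238180e-06,
        1.27541761e+00, -1.46015138e-01]), 'qvel': array([-0.0018138 , -0.00025285,  0.00100919, -0.00032474,  0.0008196 ,
       -0.00014681]), 'joint_efforts': array([ 7.61924657e-04, -4.31245601e+01, -2.44219762e+01,  7.17750052e-02,
        5.59406646e-02, -1.04314388e-04]), 'tool_pos': array([5.24609663e-01, 9.65040852e-05, 2.44854838e-01]), 'tool_rot': array([-3.14006018e+00, -2.30251699e-04,  1.57083914e+00]), 'contact_force': array([-0.45818551,  0.26730616, -0.43430876]), 'torque': array([ 0.00336781, -0.02121792,  0.00147956]), 'grip_force': 0.0, 'opening': 0.09168520239735252}
scene 48.841165906381555 315.20819263121217 203.7250121829114 [[0.4742916515444345, -0.8802031382536023, -0.017025412880837885], [-0.6119504514890047, -0.3157192392094143, -0.725146886441245], [0.6329013147384479, 0.35434982348173805, -0.6883837072453161]] [-0.18422433490152187, 0.41307810304458875, 1.249265236831932]
canister [([0.464, 0.042, 0.074], 0.68)]
notch [([0.468, 0.04, 0.079], 0.85), ([0.4
[... 1278 characters left out ...]
.074], 0.89)]
lid [([0.47, 0.367, 0.022], 0.67), ([0.331, -0.217, 0.042], 0.33), ([0.48, 0.012, 0.071], 0.2)]
lid_claw [([0.469, 0.375, 0.017], 0.94)]
lid_grip [([0.481, 0.013, 0.074], 0.71), ([0.472, 0.368, 0.016], 0.66)]
pick [([0.472, 0.37, 0.02], 0.75), ([0.472, -0.308, 0.119], 0.63)]
pick_stand [([0.468, -0.326, 0.053], 0.82), ([0.472, 0.371, 0.017], 0.37)]
tray [([0.409, 0.016, 0.002], 0.71)]
treat_bag [([0.479, 0.016, 0.079], 0.65)]
seam_start [([0.484, 0.013, 0.081], 0.67)]
brown_bottle [([0.64, 0.302, 0.064], 0.77)]
blue_carton [([0.637, -0.305, 0.061], 0.62)]
amber_vial [([0.33, -0.214, 0.041], 0.94)]
red_shaker [([0.33, 0.293, 0.067], 0.92)]
kibble_1 [([0.474, 0.367, 0.015], 0.4)]
```

View pics/scene0.png

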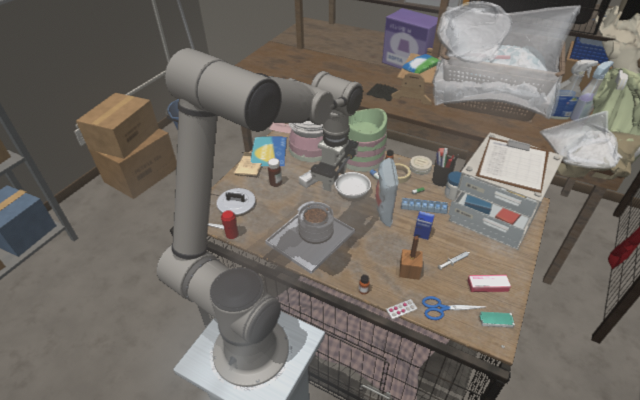

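View pics/side0.png

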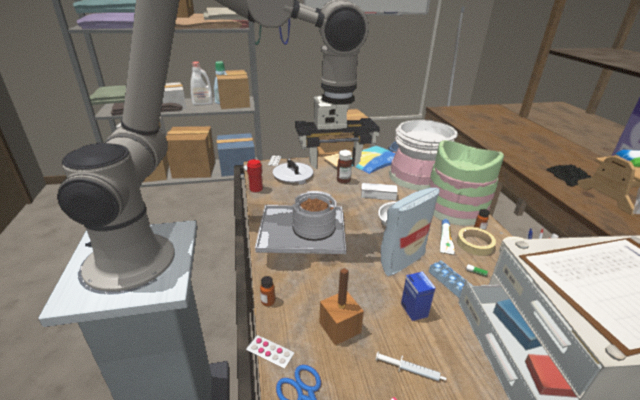

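```bash
cat > h.py <<'E'
import numpy as np,cv2
from scipy.spatial.transform import Rotation as Ro
from cell import robot
def shot(n):
    s=robot.observe(); p=robot.read_camera(n)
    if n=="wrist":
        T=np.eye(4);T[:3,:3]=Ro.from_euler("xyz",s["tool_rot"]).as_matrix();T[:3,3]=s["tool_pos"]
        C=T@p["hand_eye"]; p["R"]=C[:3,:3].T; p["t"]=-C[:3,:3].T@C[:3,3]
    p["f"]=p["img"].shape[0]/2/np.tan(np.radians(p["fovy"])/2)
    return p
def proj(p,X):
    c=np.atleast_2d(X)@np.array(p["R"]).T+p["t"]; return np.c_[p["f"]*c[:,0]/c[:,2]+p["cx"],p["f"]*c[:,1]/c[:,2]+p["cy"]]
def ray(p,uv,z):
    R=np.array(p["R"]); uv=np.atleast_2d(uv)
    d=np.c_[(uv-[p["cx"],p["cy"]])/p["f"],np.ones(len(uv))]@R; o=-R.T@p["t"]
    return o+d*((z-o[2])/d[:,2])[:,None]
def save(p,n): cv2.imwrite(f"pics/{n}.png",p["img"][:,:,::-1])
E
python3 - <<'E'
from h import *
p=shot("wrist"); save(p,"w0"); print(p["fovy"],p["hand_eye"].tolist() if hasattr(p["hand_eye"],'tolist') else p["hand_eye"]); print(-np.array(p["R"]).T@p["t"])
for t in ["canister","notch","rib","kibble_1","tray"]: print(t,[(np.round(d["centre"],3).tolist(),round(d["score"],2)) for d in robot.search_frame(t,p)[:4]])
E
```

```text
65.49422199289518 [[0.0002031969472719641, -0.9598980020499035, -0.2803493969524489, 0.07662578196462415], [0.9999999027136527, 8.528744556502938e-05, 0.0004327802386052602, -7.879860833204244e-05], [-0.0003915146024322019, -0.28034945761790375, 0.9598979259950827, -0.13872999987232779], [0.0, 0.0, 0.0, 1.0]]
[0.52493116 0.07663787 0.38426392]
canister []
notch [([0.483, 0.054, 0.079], 0.97)]
rib [([0.488, 0.059, 0.078], 0.7)]
kibble_1 [([0.516, 0.094, 0.078], 0.65), ([0.472, 0.004, 0.086], 0.43)]
tray [([0.404, 0.09, 0.005], 0.81)]
```

View pics/w0.png

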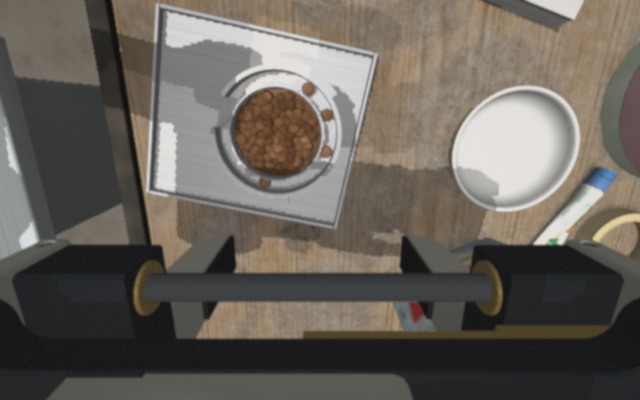

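```bash
python3 - <<'E'
from h import *
p=shot("wrist"); 
c0=ray(p,[278,131],.089)[0]; print(c0)
# tray corners top z=.016
print(ray(p,[[160,5],[378,52],[335,228],[148,190]],.016))
def rect(z,half=.1,n=560):
    g=np.array([[c0[0]-half,c0[1]+half,z],[c0[0]+half,c0[1]+half,z],[c0[0]+half,c0[1]-half,z],[c0[0]-half,c0[1]-half,z]])
    H=cv2.getPerspectiveTransform(proj(p,g).astype(np.float32),np.float32([[0,0],[n,0],[n,n],[0,n]]))
    return cv2.warpPerspective(p["img"],H,(n,n),flags=cv2.INTER_CUBIC)
a=rect(.089); cv2.imwrite("pics/r1.png",a[:,:,::-1])
E
```

```text
[0.48835778 0.05701226 0.089     ]
[[ 0.36084758  0.18069869  0.016     ]
 [ 0.59061908  0.13592416  0.016     ]
 [ 0.54728524 -0.06811644  0.016     ]
 [ 0.31795202 -0.018418    0.016     ]]
```

View pics/r1.png

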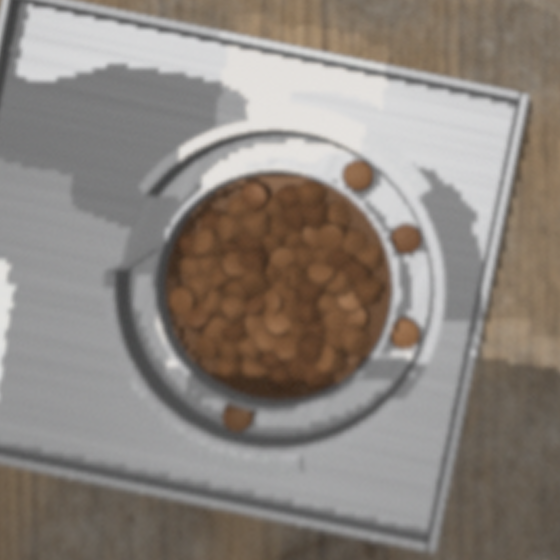

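apply_moves(motion="100 -1 -1.9 3.5 0 0 0;100 -1 -1.9 3.5 0 0 0;100 0 0 0 0 0 0;100 0 0 0 0 0 0")

```text
time: 2.65
tool_pos: [0.4886, -0.02, 0.177]
tool_rot: [3.139, 0.0, 1.571]
contact_force: [0.4, -0.4, 0.9]
opening: 0.0917
grip_force: 0.0
```

```bash
cat > fit.py <<'E'
from h import *
from scipy.optimize import minimize
p=shot("wrist"); save(p,"w1"); print(robot.observe()["tool_pos"])
g=cv2.GaussianBlur(cv2.cvtColor(p["img"],cv2.COLOR_RGB2GRAY).astype(np.float32),(0,0),1.2)
G=np.hypot(cv2.Sobel(g,cv2.CV_32F,1,0),cv2.Sobel(g,cv2.CV_32F,0,1))
th=np.radians(np.arange(0,360,2))
def sc(c,circ):
    s=0
    for r,z in circ:
        uv=proj(p,np.c_[c[0]+r*np.cos(th),c[1]+r*np.sin(th),0*th+z]).astype(np.float32)
        s-=np.sqrt(cv2.remap(G,uv[None,:,0],uv[None,:,1],cv2.INTER_LINEAR)).mean()
    return s
for circ in ([(.057,.089),(.061,.089),(.044,.089)],[(.057,.089)],[(.044,.089)],[(.061,.089)],[(.057,.071),(.044,.071)]):
    best=min(((sc((x,y),circ),x,y) for x in np.arange(.472,.502,.0005) for y in np.arange(.042,.072,.0005)))
    print(circ,best)
    if len(circ)==3: c=best[1:]
out=[]
for z in (.089,.071):
    A=np.radians(np.arange(0,360,.5)-0); R=np.arange(.038,.071,.0002)
    a,r=np.meshgrid(A,R[::-1]); q=proj(p,np.c_[(c[0]+r*np.cos(a)).ravel(),(c[1]+r*np.sin(a)).ravel(),0*a.ravel()+z]).astype(np.float32)
    im=cv2.remap(p["img"],q[:,0].reshape(a.shape),q[:,1].reshape(a.shape),cv2.INTER_CUBIC)
    for k in range(0,720,90): cv2.putText(im,str(k//2),(k,10),0,.35,(255,0,0)); im[:,k]=(255,0,0)
    out.append(im)
cv2.imwrite("pics/pol1.png",np.vstack(out)[:,:,::-1])
E
python3 fit.py
```

```text
[ 0.48884335 -0.01999349  0.1771831 ]
[(0.057, 0.089), (0.061, 0.089), (0.044, 0.089)] (np.float32(-25.833351), np.float64(0.4865), np.float64(0.05300000000000001))
[(0.057, 0.089)] (np.float32(-12.029573), np.float64(0.486), np.float64(0.05350000000000001))
[(0.044, 0.089)] (np.float32(-10.105625), np.float64(0.488), np.float64(0.05250000000000001))
[(0.061, 0.089)] (np.float32(-8.359384), np.float64(0.485), np.float64(0.04900000000000001))
[(0.057, 0.071), (0.044, 0.071)] (np.float32(-21.280045), np.float64(0.486), np.float64(0.054500000000000014))
```

View pics/pol1.png

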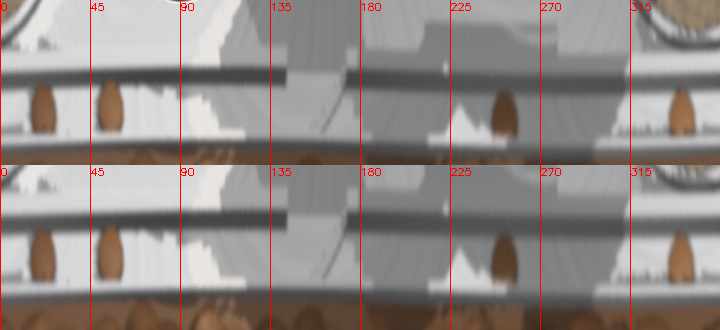

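View pics/w1.png

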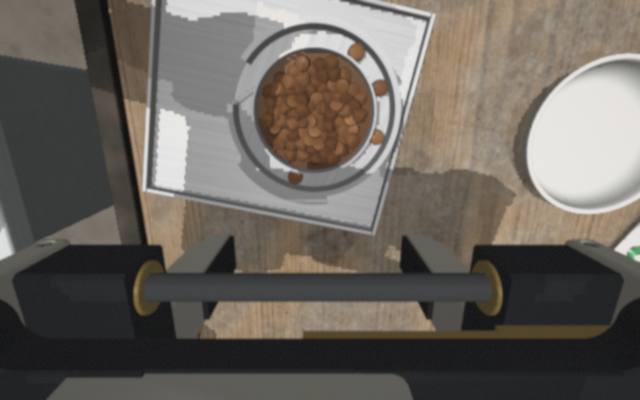

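```bash
cat > fit2.py <<'E'
from h import *
p=shot("wrist"); c=np.array([.4868,.0535])
g=cv2.cvtColor(p["img"],cv2.COLOR_RGB2GRAY).astype(np.float32)
for r0,lo,hi in((.057,.054,.0605),(.044,.0415,.0465)):
  c=np.array([.4868,.0535])
  for it in range(4):
    A=np.radians(np.arange(0,360,3)); R=np.arange(lo,hi,.0001)
    a,r=np.meshgrid(A,R,indexing="ij")
    q=proj(p,np.c_[(c[0]+r*np.cos(a)).ravel(),(c[1]+r*np.sin(a)).ravel(),0*a.ravel()+.089]).astype(np.float32)
    P=cv2.GaussianBlur(cv2.remap(g,q[:,0].reshape(a.shape),q[:,1].reshape(a.shape),cv2.INTER_LINEAR),(9,1),0)
    D=np.diff(P,axis=1); i=(D if r0>.05 else -D).argmax(1) if r0>.05 else np.abs(D).argmax(1); rr=R[i]
    M=np.c_[np.cos(A),np.sin(A),1+0*A]; w=np.ones(len(A),bool)
    for _ in range(4):
        s=np.linalg.lstsq(M[w],rr[w],rcond=None)[0]; e=abs(rr-M@s); w=e<max(.0005,2*np.median(e))
    c=c+s[:2]
  print(r0,c,s[2],w.sum(),np.median(e))
q=shot("side"); print("bag base",ray(q,[[383,255],[392,272],[430,250]],0))
for x in((.47,-.31,.16),): print(proj(q,x))
E
python3 fit2.py
```

```text
0.057 [0.48599237 0.0537288 ] 0.05664360149299973 111 7.253841569034372e-05
0.044 [0.48596969 0.05379648] 0.04212833938154789 113 9.850073000029769e-05
bag base [[ 0.64658253 -0.09644194  0.        ]
 [ 0.64627791 -0.16250785  0.        ]
 [ 0.78021706 -0.09929891  0.        ]]
[[342.48470158 273.52849001]]
```

apply_moves(motion="100 -5.5 -0.3 4 0 0 0;100 -5.5 -0.3 -4 0 0 0;100 -5.5 -0.4 -4 0 0 0;100 -5.5 -0.4 -4 0 0 0;100 -5.5 -0.4 0 0 0 0;100 -5.5 0 0 0 0 0;100 0 0 0 0 0 0;100 0 0 0 0 0 0")

```text
time: 3.8
tool_pos: [0.4704, -0.3315, 0.2492]
tool_rot: [3.141, -0.0, 1.571]
contact_force: [-0.2, 0.3, -1.1]
opening: 0.0917
grip_force: 0.0
```

```bash
python3 - <<'E'
from h import *
p=shot("wrist"); save(p,"w2"); print(-np.array(p["R"]).T@p["t"])
for t in ["pick","pick_stand"]: print(t,[(np.round(d["centre"],3).tolist(),round(d["score"],2)) for d in robot.search_frame(t,p)[:2]])
E
```

```text
[ 0.47029684 -0.25486854  0.38794004]
pick [([0.474, -0.302, 0.16], 0.87)]
pick_stand [([0.47, -0.294, 0.064], 0.97)]
```

View pics/w2.png

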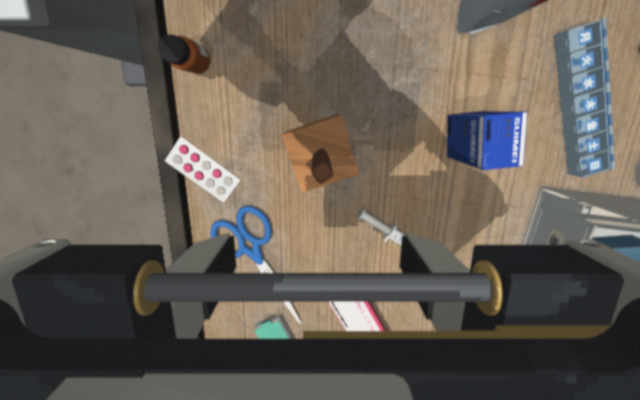

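```bash
python3 - <<'E'
from h import *
p=shot("wrist")
c=ray(p,[[283,135],[341,115],[357,170],[303,191]],.066); print(c[:,:2],c.mean(0)); 
d=np.roll(c,-1,0)-c; print(np.hypot(d[:,0],d[:,1]),np.degrees(np.arctan2(d[:,1],d[:,0])))
m=robot.trace("pick",p)[0]["pixels"]; ys,xs=np.nonzero(m); print(xs.min(),xs.max(),ys.min(),ys.max())
cr=p["img"][100:205,270:370]; cv2.imwrite("pics/c2.png",cv2.resize(cr,None,fx=5.5,fy=5.5,interpolation=cv2.INTER_CUBIC)[:,:,::-1])
print(ray(p,[[322,173]],.162))
E
```

```text
[[ 0.43557547 -0.27940402]
 [ 0.49411306 -0.2596658 ]
 [ 0.51219782 -0.31534252]
 [ 0.45525873 -0.33821697]] [ 0.47428627 -0.29815733  0.066     ]
[0.06177578 0.0585402  0.06136204 0.0620193 ] [  18.63353213  -72.00531106 -158.11291934  108.50413899]
311 332 149 183
[[ 0.47394542 -0.29933169  0.162     ]]
```

View pics/c2.png

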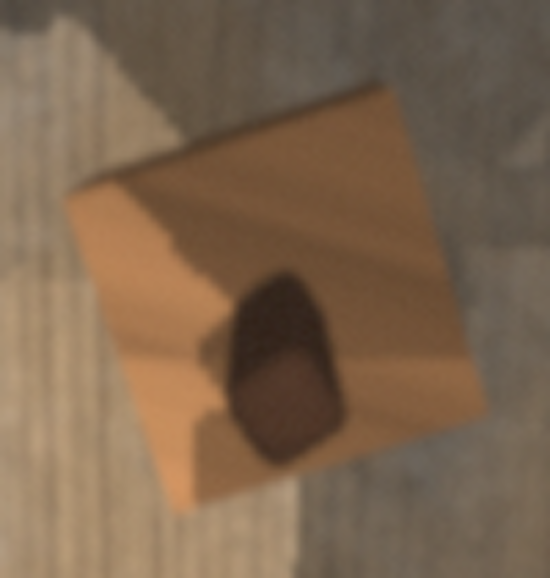

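```bash
python3 - <<'E'
from h import *
p=shot("wrist")
c=ray(p,[[282.4,134.5],[340.9,116.4],[358.7,174.5],[302.4,192.7]],.066); print(c.mean(0)); 
d=np.roll(c,-1,0)-c; print(np.hypot(d[:,0],d[:,1]),np.degrees(np.arctan2(d[:,1],d[:,0])))
cr=cv2.resize(p["img"][100:205,270:370],None,fx=6,fy=6,interpolation=cv2.INTER_CUBIC).astype(int)
r=cr[...,0]; print(r[440,313], r[350,300], r[440,400],r[440,230])
m=((r>58)&(r<100)&(cr[...,2]>28)).astype(np.uint8)
n,l,s,cc=cv2.connectedComponentsWithStats(cv2.morphologyEx(m,cv2.MORPH_OPEN,np.ones((9,9))))
k=l[440,313]; print(k,s[k])
q=cv2.findContours((l==k).astype(np.uint8),0,1)[0][0]; b=cv2.minAreaRect(q); print(b)
print(ray(p,np.array(b[0])/6+[270,100],.162)); bx=ray(p,cv2.boxPoints(b)/6+[270,100],.162); print(np.diff(bx,axis=0))
E
```

```text
[ 0.47440979 -0.30024853  0.066     ]
[0.06170366 0.06245097 0.06282013 0.064253  ] [  16.84591705  -71.20574048 -161.48493462  107.76748559]
80 53 126 186
3 [  243   290   136   217 14688]
((305.12249755859375, 398.267333984375), (212.1474151611328, 125.03633880615234), 78.28752136230469)
[[ 0.47303884 -0.29458398  0.162     ]]
[[ 0.01474433  0.0030665   0.        ]
 [ 0.00562178 -0.02557494  0.        ]
 [-0.01519637 -0.00326398  0.        ]]
```

```bash
python3 - <<'E'
from h import *
p=shot("wrist")
S=6;cr=cv2.resize(p["img"][140:200,295:350],None,fx=S,fy=S,interpolation=cv2.INTER_CUBIC).astype(int)
m=cr[...,0]<98
n,l,s,_=cv2.connectedComponentsWithStats(m.astype(np.uint8)); k=1+s[1:,4].argmax(); m=l==k; print(s[k])
top=cr[...,0]
res=[]
for yaw in range(0,90,3):
  a=np.radians(yaw); R=np.array([[np.cos(a),-np.sin(a)],[np.sin(a),np.cos(a)]])
  b=(np.array([[-7,-7],[7,-7],[7,7],[-7,7]])*1e-3)@R.T
  for x in np.arange(.470,.479,.001):
   for y in np.arange(-.304,-.294,.001):
    P=np.vstack([np.c_[b+[x,y],np.full(4,z)] for z in(.073,.162)])
    h=cv2.convexHull(((proj(p,P)-[295,140])*S).astype(np.float32)).astype(int)
    M=np.zeros(m.shape,np.uint8); cv2.fillPoly(M,[h],1)
    res.append(((M&m).sum()/(M|m).sum(),yaw,x,y))
res.sort(reverse=True)
for r in res[:8]: print(np.round(r,4))
for yw in range(0,90,9): print(yw,round(max(r[0] for r in res if r[1]==yw),3),end="; ")
E
```

```text
[   93    49   136   216 20881]
[ 0.8938 24.      0.474  -0.3   ]
[ 0.8903 21.      0.474  -0.3   ]
[ 0.8852 27.      0.474  -0.3   ]
[ 0.8842 18.      0.474  -0.3   ]
[ 0.8785 30.      0.474  -0.3   ]
[ 0.8754 15.      0.474  -0.3   ]
[ 0.8713 18.      0.474  -0.299 ]
[ 0.8713 21.      0.474  -0.299 ]
0 0.834; 9 0.866; 18 0.884; 27 0.885; 36 0.863; 45 0.841; 54 0.825; 63 0.821; 72 0.819; 81 0.831;
```

apply_moves(motion="100 3.15 0.36 0 0 0 -0.175;100 0 0 0 0 0 -0.175;100 0 0 4.3 0 0 0;100 0 0 4.5 0 0 0;100 0 0 4.5 0 0 0;100 0 0 0 0 0 0;0 0 0 0 0 0 0;0 0 0 0 0 0 0;0 0 0 0 0 0 0;0 0 0 0 0 0 0;0 0 0 0 0 0 0;0 0 0 0 0 0 0", force=30)

```text
time: 5.65
tool_pos: [0.4738, -0.3004, 0.116]
tool_rot: [3.142, 0.0, 1.921]
contact_force: [0.4, -0.3, 0.1]
opening: 0.0361
grip_force: 0.0
```

apply_moves(motion="0 0 0 0 0 0 0;0 0 0 0 0 0 0;0 0 0 0 0 0 0;0 0 0 0 0 0 0;0 0 0 0 0 0 0")

```text
time: 6.28
tool_pos: [0.4738, -0.3004, 0.1159]
tool_rot: [3.142, 0.0, 1.921]
contact_force: [0.7, 0.2, -0.3]
opening: 0.0156
grip_force: 30.0
```

apply_moves(motion="0 0 0 -4 0 0 0;0 0 0 -5 0 0 0;0 2.37 0.59 -3 0 0 0;0 4.73 1.18 0 0 0 0;0 4.73 1.18 0 0 0 0;0 4.73 1.18 0 0 0 0;0 4.73 1.18 0 0 0 0;0 4.73 1.18 0 0 0 0;0 4.73 1.18 0 0 0 0;0 2.37 0.59 0 0 0 0;0 0 0 0 0 0 0;0 0 0 0 0 0 0;0 0 0 0 0 0 0")

```text
time: 7.9
tool_pos: [0.4379, 0.0381, 0.2358]
tool_rot: [-3.141, 0.0, 1.919]
contact_force: [-0.6, 0.2, -1.0]
opening: 0.0152
grip_force: 30.0
```

```bash
python3 - <<'E'
from h import *
s=robot.observe(); print(s["tool_pos"],s["tool_rot"])
p=shot("wrist"); save(p,"w3")
T=s["tool_pos"]
print("expected tip pix",proj(p,[T-[0,0,.11]]), "seam start",proj(p,[[.4377,.0390,.073]]))
cv2.imwrite("pics/c3.png",np.hstack([p["img"][:, 160:480]])[:,:,::-1])
E
```

```text
[0.43794341 0.03811872 0.23584987] [-3.14147714e+00  1.88804882e-04  1.91938947e+00]
expected tip pix [[317.10563122 204.29141217]] seam start [[317.21485278 187.84184578]]
```

View pics/w3.png

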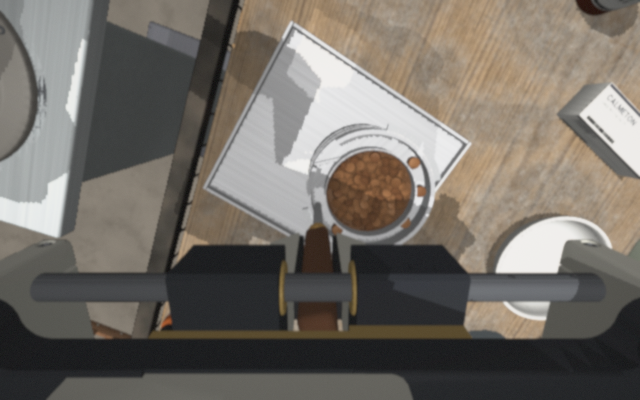

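apply_moves(motion="0 0.1 0 2.5 0 0 0;0 0 0 1.2 0 0 0;0 0 0 0.5 0 0 0;0 0 0 0.5 0 0 0;0 0 0 0.3 0 0 0;0 0 0 0.25 0 0 0;0 0 0 0 0 0 0;0 0 0 0 0 0 0")

```text
time: 8.95
tool_pos: [0.4376, 0.04, 0.1836]
tool_rot: [3.141, 0.0, 1.921]
contact_force: [0.3, 0.4, -0.9]
opening: 0.0155
grip_force: 30.0
```

```bash
python3 - <<'E'
from h import *
s=robot.observe(); T=s["tool_pos"]; print(T,s["contact_force"])
yaw=s["tool_rot"][2]; c=np.array([.4860,.0538])
P=[T[:2]]
ang=np.r_[np.arange(197+7.5,197+7.5*41,7.5)]
for a in ang: P.append(c+.0505*np.array([np.cos(np.radians(a)),np.sin(np.radians(a))]))
# rows in tool coordinates (fixed yaw)
d=np.diff(P,axis=0)*100
tx=d@[np.cos(yaw),np.sin(yaw)]; ty=d@[np.cos(yaw-np.pi/2),np.sin(yaw-np.pi/2)]
for i in range(len(ang)): print(ang[i],round(tx[i],2),round(ty[i],2))
E
```

```text
[0.43756943 0.04001194 0.18359981] [ 0.28516031  0.43614204 -0.89783036]
204.5 -0.76 -0.01
212.0 -0.65 0.09
219.5 -0.64 0.18
227.0 -0.61 0.26
234.5 -0.57 0.34
242.0 -0.52 0.41
249.5 -0.46 0.47
257.0 -0.4 0.53
264.5 -0.32 0.58
272.0 -0.25 0.61
279.5 -0.16 0.64
287.0 -0.08 0.66
294.5 0.01 0.66
302.0 0.09 0.65
309.5 0.18 0.64
317.0 0.26 0.61
324.5 0.34 0.57
332.0 0.41 0.52
339.5 0.47 0.46
347.0 0.53 0.4
354.5 0.58 0.32
362.0 0.61 0.25
369.5 0.64 0.16
377.0 0.66 0.08
384.5 0.66 -0.01
392.0 0.65 -0.09
399.5 0.64 -0.18
407.0 0.61 -0.26
414.5 0.57 -0.34
422.0 0.52 -0.41
429.5 0.46 -0.47
437.0 0.4 -0.53
444.5 0.32 -0.58
452.0 0.25 -0.61
459.5 0.16 -0.64
467.0 0.08 -0.66
474.5 -0.01 -0.66
482.0 -0.09 -0.65
489.5 -0.18 -0.64
497.0 -0.26 -0.61
```

apply_moves(motion="0 -0.76 -0.01 0 0 0 0;0 -0.65 0.09 0 0 0 0;0 -0.64 0.18 0 0 0 0;0 -0.61 0.26 0 0 0 0;0 -0.57 0.34 0 0 0 0;0 -0.52 0.41 0 0 0 0;0 -0.46 0.47 0 0 0 0;0 -0.40 0.53 0 0 0 0;0 -0.32 0.58 0 0 0 0;0 -0.25 0.61 0 0 0 0;0 -0.16 0.64 0 0 0 0;0 -0.08 0.66 0 0 0 0;0 0.01 0.66 0 0 0 0;0 0.09 0.65 0 0 0 0;0 0 0 0 0 0 0")

```text
time: 10.82
tool_pos: [0.513, 0.0111, 0.1833]
tool_rot: [3.141, 0.0, 1.921]
contact_force: [-0.4, -0.2, -1.4]
opening: 0.0158
grip_force: 30.0
```

```bash
python3 - <<'E'
from h import *
s=robot.observe(); T=s["tool_pos"]; d=T[:2]-[.486,.0538]; print(np.hypot(*d),np.degrees(np.arctan2(d[1],d[0]))+360,T[2],s["contact_force"],s["torque"])
E
```

```text
0.05054029159587204 302.3529876460624 0.18333602340154082 [-0.35220653 -0.1705623  -1.42063964] [-0.01782642 -0.05173854 -0.00570814]
```

apply_moves(motion="0 0.18 0.64 0 0 0 0;0 0.26 0.61 0 0 0 0;0 0.34 0.57 0 0 0 0;0 0.41 0.52 0 0 0 0;0 0.47 0.46 0 0 0 0;0 0.53 0.40 0 0 0 0;0 0.58 0.32 0 0 0 0;0 0.61 0.25 0 0 0 0;0 0.64 0.16 0 0 0 0;0 0.66 0.08 0 0 0 0;0 0.66 -0.01 0 0 0 0;0 0.65 -0.09 0 0 0 0;0 0.64 -0.18 0 0 0 0;0 0 0 0 0 0 0")

```text
time: 12.58
tool_pos: [0.5246, 0.0863, 0.1835]
tool_rot: [-3.142, -0.0, 1.921]
contact_force: [0.2, 0.4, -1.3]
opening: 0.0156
grip_force: 30.0
```

```bash
python3 - <<'E'
from h import *
s=robot.observe(); T=s["tool_pos"]; d=T[:2]-[.486,.0538]; print(np.hypot(*d),np.degrees(np.arctan2(d[1],d[0]))+360,T[2],s["contact_force"],s["torque"])
E
```

```text
0.05051248744339981 400.0875100096752 0.1834887949189118 [ 0.17090452  0.42360943 -1.2518631 ] [ 0.05532096 -0.05664516 -0.02539729]
```

apply_moves(motion="0 0.61 -0.26 0 0 0 0;0 0.57 -0.34 0 0 0 0;0 0.52 -0.41 0 0 0 0;0 0.46 -0.47 0 0 0 0;0 0.40 -0.53 0 0 0 0;0 0.32 -0.58 0 0 0 0;0 0.25 -0.61 0 0 0 0;0 0.16 -0.64 0 0 0 0;0 0.08 -0.66 0 0 0 0;0 -0.01 -0.66 0 0 0 0;0 0 0 0 0 0 0")

```text
time: 13.95
tool_pos: [0.4646, 0.0996, 0.1835]
tool_rot: [-3.141, -0.0, 1.921]
contact_force: [-0.9, 1.0, -0.8]
opening: 0.0156
grip_force: 30.0
```

```bash
cat > plan.py <<'E'
from h import *
s=robot.observe(); T=s["tool_pos"]; c=np.array([.486,.0538]); d=T[:2]-c; print(np.hypot(*d),np.degrees(np.arctan2(d[1],d[0])),T[2],s["contact_force"],s["torque"])
u=lambda a:np.array([np.cos(np.radians(a)),np.sin(np.radians(a))])
A=.0435*u(151);B=.060*u(173); t=(B-A)/np.linalg.norm(B-A); n=np.array([t[1],-t[0]]); n=n if n@(d-A)>0 else -n
print("rib",A+c,B+c)
o=.0065
# arc until offset
W=[]; a=np.degrees(np.arctan2(d[1],d[0]))
while True:
    a+=6; q=.0505*u(a)
    if (q-A)@n<o: break
    W.append(q)
q=A+n*o+t*((W[-1]-A)@t+.004)
while np.hypot(*q)<.073: W.append(q); q=q+t*.005
yaw=s["tool_rot"][2]; D=np.diff(np.vstack([d]+W),axis=0)*100
for w,x,y in zip(W,D@u(np.degrees(yaw)),D@u(np.degrees(yaw)-90)): print(np.round([np.hypot(*w)*1e3,np.degrees(np.arctan2(w[1],w[0]))],1),round(x,2),round(y,2))
E
python3 plan.py; python3 - <<'E'
from h import *
p=shot("wrist"); save(p,"w4"); q=shot("scene"); save(q,"s4")
a=p["img"][60:300,200:470]; c=q["img"][180:280,250:370]
a=cv2.resize(a,(540,480)); c=cv2.resize(c,(260,217))
o=np.zeros((480,800,3),np.uint8); o[:,:540]=a;o[:217,540:]=c
cv2.imwrite("pics/m4.png",o[:,:,::-1])
E
```

```text
0.0505306625982102 115.06663273351997 0.18347833987061304 [-0.86406526  1.00280556 -0.77408021] [ 0.02513269 -0.01976798  0.00316196]
rib [0.44795404 0.07488922] [0.42644723 0.06111216]
[ 50.5 121.1] -0.08 -0.52
[ 50.5 127.1] -0.13 -0.51
[ 50.5 133.1] -0.18 -0.5
[ 50.5 139.1] -0.23 -0.47
[ 50.5 145.1] -0.28 -0.45
[ 50.5 150.1] -0.27 -0.35
[ 53.  154.9] -0.11 -0.49
[ 55.8 159.2] -0.11 -0.49
[ 58.9 163.2] -0.11 -0.49
[ 62.3 166.7] -0.11 -0.49
[ 65.8 169.8] -0.11 -0.49
[ 69.6 172.6] -0.11 -0.49
```

View pics/m4.png

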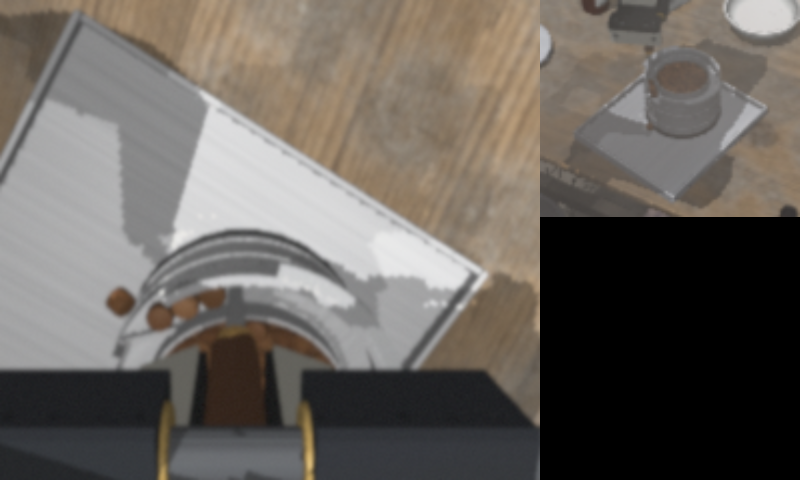

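apply_moves(motion="0 -0.08 -0.52 0 0 0 0;0 -0.13 -0.51 0 0 0 0;0 -0.18 -0.50 0 0 0 0;0 -0.23 -0.47 0 0 0 0;0 -0.28 -0.45 0 0 0 0;0 -0.27 -0.35 0 0 0 0;0 0 0 0 0 0 0;0 -0.11 -0.49 0 0 0 0;0 -0.11 -0.49 0 0 0 0;0 -0.11 -0.49 0 0 0 0;0 -0.11 -0.49 0 0 0 0;0 -0.11 -0.49 0 0 0 0;0 -0.11 -0.49 0 0 0 0;0 0 0 0 0 0 0")

```text
time: 15.8
tool_pos: [0.4171, 0.0627, 0.1835]
tool_rot: [3.142, 0.0, 1.92]
contact_force: [-0.2, 0.8, -1.9]
opening: 0.016
grip_force: 30.0
```

```bash
python3 - <<'E'
from h import *
s=robot.observe(); print(s["tool_pos"],s["contact_force"],s["time"])
p=shot("wrist"); save(p,"w5"); q=shot("scene"); save(q,"s5")
a=p["img"][60:300,200:470]; c=q["img"][180:280,250:370]
a=cv2.resize(a,(540,480)); c=cv2.resize(c,(260,217))
o=np.zeros((480,800,3),np.uint8); o[:,:540]=a;o[:217,540:]=c
cv2.imwrite("pics/m5.png",o[:,:,::-1])
for P in (p,q): print([(np.round(d["centre"],3).tolist(),round(d["score"],2)) for d in robot.search_frame("kibble_1",P)[:6]])
E
```

```text
[0.41710608 0.06272863 0.18347674] [-0.20622052  0.81553675 -1.89219177] 15.8
[([0.395, 0.063, 0.017], 0.5), ([0.412, 0.091, 0.02], 0.43), ([0.473, 0.085, 0.078], 0.25)]
[]
```

apply_moves(motion="0 0 -0.3 -2 0 0 0;0 0 0 -3 0 0 0;0 -4 2 -1 0 0 0;0 -4 2 0 0 0 0;0 -4 2 0 0 0 0;0 0 0 0 0 0 0;0 0 0 0 0 0 0")

```text
time: 16.88
tool_pos: [0.5115, -0.0299, 0.243]
tool_rot: [-3.14, -0.001, 1.921]
contact_force: [0.1, 0.7, -1.3]
opening: 0.0156
grip_force: 30.0
```

```bash
cat > kib.py <<'E'
from h import *
p=shot("wrist"); c=np.array([.486,.0538]); print(robot.observe()["tool_pos"])
hsv=cv2.cvtColor(p["img"],cv2.COLOR_RGB2HSV)
def blobs(z,h,w):
    n=480; g=np.float32([[-h,h],[h,h],[h,-h],[-h,-h]])
    ctr=w; P=np.c_[g+ctr,np.full(4,z)]
    H=cv2.getPerspectiveTransform(proj(p,P).astype(np.float32),np.float32([[0,0],[n,0],[n,n],[0,n]]))
    im=cv2.warpPerspective(p["img"],H,(n,n)); hs=cv2.cvtColor(im,cv2.COLOR_RGB2HSV)
    m=((hs[...,1]>95)).astype(np.uint8)
    yy,xx=np.mgrid[:n,:n]; X=ctr[0]-h+xx*2*h/n; Y=ctr[1]+h-yy*2*h/n
    return m,X,Y
# tray region (yaw -12, centre)
m,X,Y=blobs(.010,.14,np.array([.4545,.0575])); a=np.radians(-12)
x=(X-.4545)*np.cos(a)+(Y-.0575)*np.sin(a); y=-(X-.4545)*np.sin(a)+(Y-.0575)*np.cos(a)
m[(abs(x)>.114)|(abs(y)>.099)]=0
n,l,s,cc=cv2.connectedComponentsWithStats(m)
for i in range(1,n):
    if s[i,4]>40: u,v=cc[i].astype(int); print("tray blob",round(X[v,u],3),round(Y[v,u],3),"area mm2",round(s[i,4]*(280/480)**2))
m,X,Y=blobs(.076,.07,c); r=np.hypot(X-c[0],Y-c[1]); m[(r<.047)|(r>.0565)]=0
n,l,s,cc=cv2.connectedComponentsWithStats(m)
for i in range(1,n):
    if s[i,4]>60:u,v=cc[i].astype(int); print("seam blob",np.round(np.degrees(np.arctan2(Y[v,u]-c[1],X[v,u]-c[0]))),"area",round(s[i,4]*(140/480)**2))
save(p,"w6")
E
python3 kib.py
```

```text
[ 0.51132304 -0.02959156  0.24320269]
tray blob 0.486 0.057 area mm2 7928
tray blob 0.41 0.087 area mm2 55
tray blob 0.4 0.073 area mm2 58
tray blob 0.394 0.063 area mm2 50
```

```bash
cat > sc.py <<'E'
from h import *
q=shot("scene"); s5=cv2.imread("pics/s5.png")[:,:,::-1]
w5=cv2.imread("pics/w5.png")[:,:,::-1]; 
# w5 camera pose
w=shot("wrist")
T=np.eye(4);T[:3,:3]=Ro.from_euler("xyz",[3.1415,0,1.920]).as_matrix();T[:3,3]=[.4171,.0627,.1835]
C=T@w["hand_eye"]; P5=dict(w); P5["R"]=C[:3,:3].T; P5["t"]=-C[:3,:3].T@C[:3,3]; P5["img"]=w5
q5=dict(q); q5["img"]=s5
for name,P in(("scene now",q),("scene5",q5),("w5",P5)):
    im=P["img"]; hs=cv2.cvtColor(np.ascontiguousarray(im),cv2.COLOR_RGB2HSV)
    m=((hs[...,1]>85)&((hs[...,0]<22))).astype(np.uint8)
    a=np.radians(-12); poly=np.array([[-.113,-.098],[.113,-.098],[.113,.098],[-.113,.098]])@np.array([[np.cos(a),np.sin(a)],[-np.sin(a),np.cos(a)]])+[.4545,.0575]
    M=np.zeros(m.shape,np.uint8); cv2.fillPoly(M,[proj(P,np.c_[poly,np.full(4,.005)]).astype(int)],1)
    n,l,s,cc=cv2.connectedComponentsWithStats(m&M)
    for i in range(1,n):
        if s[i,4]>5: print(name,np.round(cc[i]),"area",s[i,4],"z=.009:",np.round(ray(P,cc[i],.009)[0,:2],3),"z=.076:",np.round(ray(P,cc[i],.076)[0,:2],3))
    print(name,"notch",proj(P,[[.486-.0547,.0538+.0221,.073]]))
E
python3 sc.py
```

```text
scene now notch [[301.18684122 224.95573483]]
scene5 notch [[301.18684122 224.95573483]]
w5 [319. 163.] area 64 z=.009: [0.41  0.086] z=.076: [0.406 0.096]
w5 [301. 175.] area 121 z=.009: [0.398 0.068] z=.076: [0.396 0.082]
w5 [322. 177.] area 71 z=.009: [0.419 0.074] z=.076: [0.413 0.087]
w5 [394. 224.] area 3343 z=.009: [0.509 0.051] z=.076: [0.484 0.069]
w5 [317. 251.] area 1119 z=.009: [ 0.442 -0.006] z=.076: [0.431 0.024]
w5 [284. 261.] area 6 z=.009: [ 0.411 -0.031] z=.076: [0.407 0.004]
w5 [353. 280.] area 231 z=.009: [ 0.493 -0.026] z=.076: [0.471 0.008]
w5 notch [[338.54981477 195.46533438]]
```

apply_moves(motion="0 -2.4 -1.3 0 0 0 0;0 -4.8 -2.5 0 0 0 0;0 -4.8 -2.6 0 0 0 0;0 -4.8 -2.5 0 0 0 0;0 -4.8 -2.6 0 0 0 0;0 -2.5 -1.3 0 0 0 0;0 0 0 0 0 0 0;0 0 0 0 0 0 0;0 0 0 0 0 0 0")

```text
time: 18.15
tool_pos: [0.4748, -0.2992, 0.2437]
tool_rot: [3.141, -0.0, 1.923]
contact_force: [0.8, 0.5, 0.3]
opening: 0.0157
grip_force: 30.0
```

```bash
python3 - <<'E'
from h import *
s=robot.observe(); d=np.array([.4738,-.3004])-s["tool_pos"][:2]; y=s["tool_rot"][2]; print(s["tool_pos"],s["tool_rot"],"tool shift",d@[np.cos(y),np.sin(y)],d@[np.sin(y),-np.cos(y)])
E
```

```text
[ 0.47477866 -0.29917016  0.24367656] [ 3.14132327e+00 -4.75944396e-05  1.92255044e+00] tool shift -0.000817343605588149 -0.00134247128542803
```

apply_moves(motion="0 -0.08 -0.13 2 0 0 0;0 0 0 2.5 0 0 0;0 0 0 1.2 0 0 0;0 0 0 1.2 0 0 0;0 0 0 2 0 0 0;0 0 0 2 0 0 0;0 0 0 1.3 0 0 0;0 0 0 0.5 0 0 0;0 0 0 0 0 0 0")

```text
time: 19.27
tool_pos: [0.4738, -0.3019, 0.1167]
tool_rot: [3.141, 0.001, 1.921]
contact_force: [-0.4, 0.1, -0.3]
opening: 0.0155
grip_force: 30.0
```

apply_moves(motion="60 0 0 0 0 0 0;60 0 0 0 0 0 0;60 0 0 0 0 0 0;60 0 0 0 0 0 0;60 0 0 0 0 0 0;60 0 0 -3 0 0 0;60 0 0 -5 0 0 0;60 0 0 -4.5 0 0 0;60 0 0 0 0 0 0.175;60 0 0 0 0 0 0.175;60 0 0 0 0 0 0")

```text
time: 20.65
tool_pos: [0.4735, -0.3017, 0.2415]
tool_rot: [3.141, 0.0, 1.572]
contact_force: [0.3, 0.0, 0.9]
opening: 0.0549
grip_force: 0.0
```

```bash
python3 - <<'E'
from h import *
p=shot("wrist"); save(p,"w7"); s=robot.observe();print(s["tool_pos"],s["tool_rot"],s["opening"])
for t in ["pick","pick_stand"]: print(t,[(np.round(d["centre"],3).tolist(),round(d["score"],2)) for d in robot.search_frame(t,p)[:2]])
m=robot.trace("pick",p)
if m:
    m=m[0]["pixels"]; ys,xs=np.nonzero(m); print(xs.min(),xs.max(),ys.min(),ys.max(), proj(p,[[.474,-.3,.162],[.474,-.3,.073]]))
    e=np.argmax(ys); 
E
```

```text
[ 0.47345334 -0.30171806  0.24136358] [-3.14150974e+00 -7.57138434e-05  1.57447941e+00] 0.055020297898664125
pick [([0.477, -0.3, 0.152], 0.91)]
pick_stand [([0.467, -0.293, 0.062], 0.89)]
307 328 180 222 [[318.19456632 214.30766005]
 [317.9634538  185.82437342]]
```

apply_moves(motion="60 2.5 0 0 0 0 0;60 5 0 0 0 0 0;60 5.5 0 0 0 0 0;60 5.5 0 0 0 0 0;60 5.5 0 0 0 0 0;60 5.5 0 0 0 0 0;60 5.5 0 0 0 0 0;60 5.5 0 0 0 0 0;60 5.5 0 0 0 0 0;60 5.5 0 0 0 0 0;60 5.5 0 0 0 0 0;60 2.5 0 0 0 0 0;60 1.5 0 0 0 0 0;60 0 0 0 0 0 0;60 0 0 0 0 0 0")

```text
time: 22.72
tool_pos: [0.4734, 0.3074, 0.2415]
tool_rot: [-3.142, 0.0, 1.57]
contact_force: [-0.6, -0.1, 0.4]
opening: 0.055
grip_force: 0.0
```

```bash
python3 - <<'E'
from h import *
s=robot.observe();print(s["tool_pos"],s["tool_rot"])
p=shot("wrist"); save(p,"w8"); np.savez("w8.npz",**{k:np.array(v) for k,v in p.items()})
for t in ["lid","lid_claw","lid_grip"]: print(t,[(np.round(d["centre"],3).tolist(),round(d["score"],2)) for d in robot.search_frame(t,p)[:2]])
m=robot.trace("lid",p)[0]["pixels"]; ys,xs=np.nonzero(m); print(xs.min(),xs.max(),ys.min(),ys.max())
# dark bar
g=cv2.cvtColor(p["img"],cv2.COLOR_RGB2HSV)[...,2]
mm=m.copy().astype(np.uint8); mm=cv2.morphologyEx(mm,cv2.MORPH_CLOSE,np.ones((25,25)))
print("val pct in lid",np.percentile(g[mm>0],[2,5,10,20,30,50,80]))
for th in(30,40,55):
    b=((g<th)&(mm>0)).astype(np.uint8); n,l,st,cc=cv2.connectedComponentsWithStats(b)
    k=1+st[1:,4].argmax(); q=cv2.findContours((l==k).astype(np.uint8),0,1)[0][0]; r=cv2.minAreaRect(q); B=ray(p,cv2.boxPoints(r),.052)
    d=np.diff(B,axis=0); print(th,st[k],B.mean(0),np.hypot(d[:,0],d[:,1]),np.degrees(np.arctan2(d[:,1],d[:,0])))
E
```

```text
[0.47343294 0.30735004 0.241475  ] [-3.14151006e+00  4.60717825e-04  1.57020221e+00]
lid [([0.345, 0.319, 0.095], 0.71), ([0.474, 0.396, 0.017], 0.7)]
lid_claw [([0.472, 0.396, 0.016], 0.78)]
lid_grip [([0.469, 0.396, 0.018], 0.78)]
253 382 29 164
val pct in lid [ 44.  53. 164. 210. 217. 223. 228.]Traceback (most recent call last):
  File "<stdin>", line 12, in <module>
ValueError: attempt to get argmax of an empty sequence
```

```bash
cat > bar.py <<'E'
from h import *
p=dict(np.load("w8.npz")); p={k:(v if v.ndim else float(v)) for k,v in p.items()}
g=cv2.cvtColor(p["img"],cv2.COLOR_RGB2HSV)[...,2]
mm=np.zeros(g.shape,np.uint8); cv2.circle(mm,(317,97),62,1,-1)
for th in(50,70,90,120):
    b=((g<th)&(mm>0)).astype(np.uint8); n,l,st,cc=cv2.connectedComponentsWithStats(b)
    if n<2: continue
    k=1+st[1:,4].argmax(); q=max(cv2.findContours((l==k).astype(np.uint8),0,1)[0],key=len); r=cv2.minAreaRect(q); B=ray(p,cv2.boxPoints(r),.052)
    d=np.diff(B,axis=0); print(th,st[k],cc[k],B.mean(0),np.hypot(d[:,0],d[:,1]),np.degrees(np.arctan2(d[:,1],d[:,0])))
# plate circle fit via gradient at z=.0195,r=.073
gg=cv2.GaussianBlur(g.astype(np.float32),(0,0),1); G=np.sqrt(np.hypot(cv2.Sobel(gg,5,1,0),cv2.Sobel(gg,5,0,1)))
t=np.radians(np.arange(0,360,2))
def sc(x,y,r):
    uv=proj(p,np.c_[x+r*np.cos(t),y+r*np.sin(t),0*t+.0195]).astype(np.float32); return cv2.remap(G,uv[None,:,0],uv[None,:,1],1).mean()
print(max((sc(x,y,r),x,y,r) for x in np.arange(.462,.482,.001) for y in np.arange(.380,.400,.001) for r in np.arange(.062,.076,.001)))
print(proj(p,[.472,.39,.052]))
for r in g[60:135:5,270:366:4]: print(*r)
E
python3 bar.py
```

```text
50 [303  65  30  68 605] [317.8677686   99.05619835] [0.47407974 0.39239963 0.052     ] [0.01209158 0.0671233  0.01279643] [  16.67356306  -70.85552053 -162.30707176]
70 [302  64  32  70 815] [317.61840491  98.9190184 ] [0.47391634 0.39289798 0.052     ] [0.01324464 0.06946871 0.01404462] [  16.70021144  -70.76737827 -162.24144784]
90 [302  64  32  70 888] [317.60472973  98.75675676] [0.47394358 0.39288793 0.052     ] [0.01386678 0.0700574  0.01471186] [  16.67157838  -70.77777207 -162.26253988]
120 [ 302   63   33   72 1016] [317.93011811  99.01968504] [0.47431361 0.39265153 0.052     ] [0.01506093 0.07131128 0.01599536] [  16.69134638  -70.70725158 -162.22189373]
(np.float32(11.618441), np.float64(0.47300000000000003), np.float64(0.393), np.float64(0.07200000000000001))
[[315.99586369 102.68172465]]
230 229 227 229 230 226 215 218 231 229 231 231 231 230 232 230 227 213 216 225 224 227 224 223
229 230 230 228 232 221 234 238 197 50 46 143 230 231 231 232 228 228 227 205 223 227 223 223
231 232 237 235 232 238 238 237 61 207 215 38 149 209 228 231 228 229 231 229 204 223 224 223
238
[... 406 characters left out ...]
45 49 46 39 148 182 227 228 226 226 227 225 222 215
227 210 230 230 230 228 228 229 226 228 128 45 49 41 114 174 227 227 227 227 227 228 220 214
228 216 231 229 229 227 227 228 228 226 216 42 47 43 53 148 220 226 228 225 225 227 216 215
227 222 222 228 228 227 226 226 227 225 227 77 48 47 36 136 177 224 226 223 224 225 202 217
227 226 204 229 227 228 225 225 227 226 226 187 42 49 41 87 152 225 224 225 224 223 197 218
226 226 217 220 226 226 224 223 225 226 224 224 50 49 47 40 145 185 223 225 222 200 218 218
226 225 224 203 225 225 227 224 223 226 223 224 131 48 171 64 118 168 222 222 213 206 220 218
226 225 225 224 201 220 224 222 221 224 225 223 214 47 182 70 113 145 220 208 205 219 219 217
```

apply_moves(motion="60 4.3 0 2 0 0 -0.16;60 0 0 0 0 0 -0.16;60 3.93 1.33 3 0 0 0;60 0 0 4 0 0 0;60 0 0 0 0 0 0;60 0 0 0 0 0 0")

```text
time: 23.72
tool_pos: [0.4746, 0.3927, 0.1529]
tool_rot: [3.14, -0.0, 1.89]
contact_force: [0.3, 0.6, -0.1]
opening: 0.0549
grip_force: 0.0
```

```bash
python3 - <<'E'
from h import *
s=robot.observe();T=s["tool_pos"];y=s["tool_rot"][2];print(T,s["tool_rot"])
d=np.array([.4737,.393])-T[:2];print("shift",d@[np.cos(y),np.sin(y)],d@[np.sin(y),-np.cos(y)])
p=shot("wrist")
print([(np.round(d["centre"],3).tolist(),round(d["score"],2)) for t in("lid_grip","red_shaker","brown_bottle") for d in robot.search_frame(t,p)[:1]])
# bar in this image: project expected bar-top outline & dark fraction
g=cv2.cvtColor(p["img"],cv2.COLOR_RGB2HSV)[...,2]
res=[]
for a in range(100,118,1):
  e=np.array([np.cos(np.radians(a)),np.sin(np.radians(a))]);f=np.array([e[1],-e[0]])
  for x in np.arange(.468,.480,.001):
   for yy in np.arange(.387,.400,.001):
    L=np.linspace(-.034,.034,15)[:,None]*e
    i=np.vstack([L+f*w for w in(-.006,.006)]);o=np.vstack([L+f*w for w in(-.0105,.0105)])
    v=[]
    for q in(i,o):
      uv=proj(p,np.c_[q+[x,yy],np.full(len(q),.052)]).astype(np.float32); v.append(cv2.remap(g,uv[None,:,0],uv[None,:,1],1).astype(float).mean())
    res.append((v[1]-v[0],a,x,yy))
res.sort(reverse=True); print(np.round(res[:5],4))
E
```

```text
[0.47463261 0.39265304 0.15292382] [ 3.13973122e+00 -3.57658301e-04  1.89008537e+00]
shift 0.0006221656281465405 -0.0007765676119075889
[([0.466, 0.403, 0.02], 0.81), ([0.336, 0.332, 0.067], 0.69)]
[[124.1    108.       0.473    0.396 ]
 [122.8    109.       0.473    0.396 ]
 [122.1667 107.       0.473    0.396 ]
 [122.     108.       0.473    0.395 ]
 [121.7667 108.       0.473    0.397 ]]
```

apply_moves(motion="60 0.18 -0.1 4 0 0 0;60 0 0 4 0 0 0;60 0 0 2 0 0 0;60 0 0 0.95 0 0 0;0 0 0 0 0 0 0;0 0 0 0 0 0 0;0 0 0 0 0 0 0;0 0 0 0 0 0 0;0 0 0 0 0 0 0;0 0 0 0 0 0 0;0 0 0 0 0 0 0;0 0 0 0 0 0 0", force=50)

```text
time: 25.42
tool_pos: [0.4725, 0.3943, 0.0424]
tool_rot: [3.141, -0.0, 1.891]
contact_force: [-0.9, -1.2, 5.8]
opening: 0.0155
grip_force: 50.0
```

apply_moves(motion="0 0 0 -2 0 0 0;0 0 0 -4 0 0 0;0 0 0 -4 0 0 0;0 0 0 -3 0 0 0;0 0 0 0 0 0 -0.18;0 0 0 0 0 0 -0.18;0 0 0 0 0 0 0;0 0 0 0 0 0 0")

```text
time: 26.42
tool_pos: [0.4719, 0.3939, 0.1711]
tool_rot: [-3.14, -0.0, 2.247]
contact_force: [-1.2, -0.8, -2.4]
opening: 0.0156
grip_force: 50.0
```

```bash
cat > inhand.py <<'E'
from h import *
s=robot.observe();T=s["tool_pos"];print(T,s["tool_rot"],s["opening"],s["contact_force"])
p=shot("wrist"); save(p,"w9")
yaw=s["tool_rot"][2]; ux=np.array([np.cos(yaw),np.sin(yaw)]); uy=np.array([np.sin(yaw),-np.cos(yaw)])
gg=cv2.GaussianBlur(cv2.cvtColor(p["img"],cv2.COLOR_RGB2GRAY).astype(np.float32),(0,0),1); G=np.sqrt(np.hypot(cv2.Sobel(gg,5,1,0),cv2.Sobel(gg,5,0,1)))
m=robot.trace("lid",p); print(len(m), m and (m[0]["score"],m[0]["pixels"].sum()))
t=np.radians(np.arange(-65,66,1.5))   # about tool +x
res=[]
for r in(.0720,.0725,.073):
 for dz in(-.0225,-.0235):
  for a in np.arange(-.006,.0061,.0005):
   for b in np.arange(-.005,.0051,.0005):
    q=T[:2]+a*ux+b*uy+r*(np.cos(t)[:,None]*ux+np.sin(t)[:,None]*uy)
    uv=proj(p,np.c_[q,np.full(len(t),T[2]+dz)]).astype(np.float32)
    res.append((cv2.remap(G,uv[None,:,0],uv[None,:,1],1).mean(),r,dz,a,b,uv[:,1].max()))
res.sort(reverse=True); print(np.round(res[:8],4))
E
python3 inhand.py
```

```text
[0.47194805 0.39392635 0.1711416 ] [-3.14011351e+00 -1.30801378e-04  2.24725880e+00] 0.015612776468061739 [-1.20166566 -0.8481207  -2.36924778]
1 (0.8, np.int64(26464))
[[ 1.232970e+01  7.200000e-02 -2.350000e-02 -1.000000e-03  5.000000e-04
   2.002369e+02]
 [ 1.214150e+01  7.200000e-02 -2.350000e-02 -1.000000e-03 -0.000000e+00
   2.002366e+02]
 [ 1.212040e+01  7.200000e-02 -2.250000e-02 -1.000000e-03  5.000000e-04
   2.007584e+02]
 [ 1.205920e+01  7.250000e-02 -2.350000e-02 -1.500000e-03  5.000000e-04
   2.007535e+02]
 [ 1.194900e+01  7.200000e-02 -2.250000e-02 -1.000000e-03 -0.000000e+00
   2.007581e+02]
 [ 1.189510e+01  7.250000e-02 -2.350000e-02 -1.500000e-03 -0.000000e+00
   2.007531e+02]
 [ 1.184520e+01  7.200000e-02 -2.350000e-02 -1.000000e-03  1.000000e-03
   2.002373e+02]
 [ 1.174060e+01  7.200000e-02 -2.350000e-02 -1.500000e-03  5.000000e-04
   2.011187e+02]]
```

apply_moves(motion="0 -1.94 -1.45 0 0 0 0;0 -3.9 -2.88 0 0 0 0;0 -3.9 -2.88 0 0 0 0;0 -3.9 -2.88 0 0 0 0;0 -3.9 -2.88 0 0 0 0;0 -3.9 -2.88 0 0 0 0;0 -3.9 -2.88 0 0 0 0;0 -1.94 -1.46 0 0 0 0;0 0 0 1 0 0 0;0 0 0 0 0 0 0;0 0 0 0 0 0 0")

```text
time: 27.9
tool_pos: [0.4867, 0.056, 0.1618]
tool_rot: [-3.142, -0.0, 2.252]
contact_force: [0.2, 0.1, -2.8]
opening: 0.0158
grip_force: 50.0
```

```bash
python3 - <<'E'
from h import *
for _ in range(3):
  s=robot.observe();T=s["tool_pos"];y=s["tool_rot"][2]
  d=np.array([.4852,.0548])-T[:2];print(T,y,"shift",d@[np.cos(y),np.sin(y)],d@[np.sin(y),-np.cos(y)]); robot.read_camera("side")
E
python3 inhand.py
```

```text
[0.4867134  0.0560242  0.16181606] 2.251707823448129 shift 1.485987244029993e-06 -0.001946540780684126
[0.48683314 0.05599563 0.16195508] 2.2519383435751323 shift 9.952829371408306e-05 -0.0020215718839691056
[0.48686575 0.05588933 0.16203099] 2.2519800627181272 shift 0.00020272210908748602 -0.0019799723861341663
[0.48688331 0.05578961 0.16206765] [3.14125312e+00 2.18233435e-04 2.25190335e+00] 0.0160794328760933 [-0.11065821  0.74946226 -2.9968809 ]
1 (0.55, np.int64(26399))
[[ 9.008800e+00  7.300000e-02 -2.250000e-02 -1.500000e-03  2.000000e-03
   2.008337e+02]
 [ 8.874400e+00  7.300000e-02 -2.350000e-02 -1.500000e-03  2.000000e-03
   2.003115e+02]
 [ 8.861300e+00  7.250000e-02 -2.250000e-02 -1.000000e-03  2.000000e-03
   2.003148e+02]
 [ 8.783100e+00  7.300000e-02 -2.250000e-02 -2.000000e-03  2.000000e-03
   2.017192e+02]
 [ 8.768900e+00  7.300000e-02 -2.250000e-02 -1.500000e-03  2.500000e-03
   2.008336e+02]
 [ 8.725300e+00  7.300000e-02 -2.250000e-02 -1.500000e-03  1.500000e-03
   2.008338e+02]
 [ 8.695800e+00  7.250000e-02 -2.250000e-02 -1.000000e-03  1.500000e-03
   2.003149e+02]
 [ 8.680400e+00  7.250000e-02 -2.350000e-02 -1.000000e-03  2.000000e-03
   1.997953e+02]]
```

apply_moves(motion="0 0 -0.2 1.5 0 0 0;0 0 0 1 0 0 0;0 0 0 0.4 0 0 0;0 0 0 0.3 0 0 0;0 0 0 0.3 0 0 0;0 0 0 0.2 0 0 0;0 0 0 0 0 0 0")

```text
time: 29.02
tool_pos: [0.4853, 0.0538, 0.1249]
tool_rot: [3.142, 0.0, 2.251]
contact_force: [0.8, -0.1, -4.0]
opening: 0.0156
grip_force: 50.0
```

apply_moves(motion="0 0 0 0.25 0 0 0;0 0 0 0.2 0 0 0;0 0 0 0.15 0 0 0;0 0 0 0 0 0 0;0 0 0 0 0 0 0")

```text
time: 29.65
tool_pos: [0.4853, 0.0538, 0.119]
tool_rot: [3.141, 0.0, 2.251]
contact_force: [-0.2, 0.7, -4.3]
opening: 0.0154
grip_force: 50.0
```

apply_moves(motion="0 0 0 0.07 0 0 0;0 0 0 0.05 0 0 0;0 0 0 0 0 0 0")

```text
time: 30.02
tool_pos: [0.4854, 0.0538, 0.1184]
tool_rot: [3.141, 0.001, 2.251]
contact_force: [-3.0, 0.6, 5.9]
opening: 0.0157
grip_force: 50.0
```

apply_moves(motion="0 0 0 -0.03 0 0 0.08;0 0 0 0 0 0 0.12;0 0 0 0 0 0 0.12;0 0 0 0 0 0 0.12;0 0 0 0 0 0 0.12;0 0 0 0 0 0 0.12;0 0 0 0 0 0 0.12;0 0 0 0 0 0 0.12;0 0 0 0 0 0 0")

```text
time: 31.15
tool_pos: [0.4859, 0.0538, 0.1184]
tool_rot: [3.14, -0.0, 1.332]
contact_force: [0.1, -0.4, 2.4]
opening: 0.0156
grip_force: 50.0
```

```bash
python3 -c "
from h import *
s=robot.observe();print(s['tool_pos'],s['tool_rot'],s['torque'],s['contact_force'],s['opening'])"
```

```text
[0.4858658  0.05376741 0.11838743] [ 3.13998443e+00 -3.89731460e-04  1.33156614e+00] [-0.04817738 -0.05182685 -0.11841876] [ 0.07599623 -0.37505016  2.4381335 ] 0.0155974686115632
```

apply_moves(motion="0 0 0 0 0 0 0.08;0 0 0 0 0 0 0.07;0 0 0 0 0 0 0.05;0 0 0 0 0 0 0;0 0 0 0 0 0 0")

```text
time: 31.78
tool_pos: [0.4858, 0.0538, 0.1184]
tool_rot: [3.14, -0.001, 1.133]
contact_force: [1.8, 0.9, 3.3]
opening: 0.0158
grip_force: 50.0
```

```bash
python3 -c "
from h import *
s=robot.observe();print(s['tool_pos'],s['tool_rot'],s['torque'],s['contact_force'],s['opening'])"
```

```text
[0.48583919 0.05380061 0.11837035] [ 3.14019694e+00 -6.89278657e-04  1.13273751e+00] [ 0.06139079 -0.15888707  0.0083691 ] [1.81437157 0.86492818 3.31051933] 0.01580907454845602
```

apply_moves(motion="60 0 0 0 0 0 0;60 0 0 0 0 0 0;60 0 0 0 0 0 0;60 0 0 0 0 0 0;60 0 0 0 0 0 0;60 0 0 -3 0 0 0;60 0 0 -5 0 0 0;60 -4 0 -4 0 0 0;60 -3 0 0 0 0 0;60 0 0 0 0 0 0;60 0 0 0 0 0 0")

```text
time: 33.15
tool_pos: [0.4555, -0.0092, 0.2378]
tool_rot: [-3.141, -0.0, 1.13]
contact_force: [0.5, 0.7, 0.0]
opening: 0.0548
grip_force: 0.0
```

```bash
python3 - <<'E'
from h import *
s=robot.observe();T=s["tool_pos"];print(T,s["tool_rot"],s["contact_force"],s["time"])
p=shot("wrist"); save(p,"w10")
g=cv2.cvtColor(p["img"],cv2.COLOR_RGB2HSV)[...,2]
res=[]
for a in range(40,90,1):
  e=np.array([np.cos(np.radians(a)),np.sin(np.radians(a))]);f=np.array([e[1],-e[0]])
  for x in np.arange(.480,.4921,.001):
   for yy in np.arange(.047,.0601,.001):
    L=np.linspace(-.034,.034,15)[:,None]*e
    i=np.vstack([L+f*w for w in(-.006,.006)]);o=np.vstack([L+f*w for w in(-.0105,.0105)])
    v=[]
    for q in(i,o):
      uv=proj(p,np.c_[q+[x,yy],np.full(len(q),.128)]).astype(np.float32); v.append(cv2.remap(g,uv[None,:,0],uv[None,:,1],1).astype(float).mean())
    res.append((v[1]-v[0],a,x,yy))
res.sort(reverse=True); print(np.round(res[:4],4))
q=shot("scene")
hs=cv2.cvtColor(p["img"],cv2.COLOR_RGB2HSV); m=((hs[...,1]>95)&(hs[...,0]<22)).astype(np.uint8)
n,l,st,cc=cv2.connectedComponentsWithStats(m)
for i in range(1,n):
    X=ray(p,cc[i],.009)[0]
    if 20<st[i,4]<400 and abs(X[0]-.4545)<.13 and abs(X[1]-.0575)<.12: print("blob",np.round(X[:2],3),st[i,4])
for t in("lid","pick","brown_bottle","blue_carton","amber_vial","red_shaker"): print(t,[(np.round(d["centre"],3).tolist(),round(d["score"],2)) for d in robot.search_frame(t,q)[:2]])
E
```

```text
[ 0.45548492 -0.00924337  0.23783056] [-3.14121648e+00 -2.93171261e-04  1.13036310e+00] [0.51187451 0.70209601 0.0368011 ] 33.15
[[1.244333e+02 6.500000e+01 4.850000e-01 5.300000e-02]
 [1.232667e+02 6.500000e+01 4.860000e-01 5.500000e-02]
 [1.232333e+02 6.500000e+01 4.850000e-01 5.200000e-02]
 [1.232000e+02 6.400000e+01 4.850000e-01 5.200000e-02]]
lid [([0.476, 0.044, 0.093], 0.92)]
pick [([0.631, -0.291, 0.063], 0.22)]
brown_bottle [([0.634, 0.309, 0.072], 0.74), ([0.435, 0.023, 0.039], 0.28)]
blue_carton [([0.63, -0.294, 0.063], 0.88)]
amber_vial [([0.321, -0.207, 0.047], 0.6), ([0.432, 0.026, 0.038], 0.17)]
red_shaker [([0.321, 0.298, 0.077], 0.78)]
```

apply_moves(motion="60 1.3 -5 0 0 0 0;60 1.4 -5.6 0 0 0 0;60 0 0 0 0 0 0;60 0 0 0 0 0 0")

```text
time: 34.05
tool_pos: [0.3717, 0.06, 0.2384]
tool_rot: [3.14, -0.0, 1.132]
contact_force: [0.6, -0.9, -0.0]
opening: 0.0552
grip_force: 0.0
```

```bash
python3 - <<'E'
from h import *
print(robot.observe()["tool_pos"])
p=shot("wrist"); save(p,"w11"); print(-p["R"].T@p["t"])
hs=cv2.cvtColor(p["img"],cv2.COLOR_RGB2HSV); m=((hs[...,1]>85)&(hs[...,0]<22)).astype(np.uint8)
n,l,st,cc=cv2.connectedComponentsWithStats(m); a=np.radians(-12)
for i in range(1,n):
    X=ray(p,cc[i],.009)[0]; d=X[:2]-[.4545,.0575]; t=[d[0]*np.cos(a)+d[1]*np.sin(a),-d[0]*np.sin(a)+d[1]*np.cos(a)]
    if 15<st[i,4]<500 and abs(t[0])<.115 and abs(t[1])<.1: print("blob",np.round(X[:2],3),st[i],"r",np.round(np.hypot(*(X[:2]-[.486,.0538])),3),np.round(cc[i]))
print([(np.round(d["centre"],3).tolist(),round(d["score"],2)) for d in robot.search_frame("kibble_1",p)[:6]])
E
```

```text
[0.37173089 0.06001604 0.23843599]
[0.40368766 0.12948333 0.3771994 ]
blob [0.411 0.086] [335 138   7   8  40] r 0.082 [338. 142.]
blob [0.419 0.074] [345 145   8   7  44] r 0.07 [349. 148.]
blob [0.398 0.068] [331 152   8  17  83] r 0.089 [335. 160.]
[([0.403, 0.073, 0.016], 0.64), ([0.393, 0.065, 0.016], 0.62), ([0.418, 0.077, 0.014], 0.57), ([0.414, 0.09, 0.022], 0.51)]
```

All four kibble pieces are in the tray.

```bash
python3 -c "
from cell import robot
print(robot.hand_in())"
```

```text
the job is handed in; nothing more can be done
None
```

The job is handed in at about 34 s: all four kibble pieces measured in the tray, the pick back upright in its block, the lid seated and turned to locked, and no bystander knocked or shoved (the judge gave no verdict).

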